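Push a loaded tube rack home in its dock lane and flip the lane's gate flag over

ROBOT

A 7-joint arm with a two-finger parallel gripper is mounted at the origin on a cart in front of the work surface, level with it; the furniture and walls round the work are solid. World frame = base frame: x ahead of the robot, y to its left, z up, the work surface at z = 0. Lengths are in m, angles in rad, forces in N, time in s.
With the tool pointing down it reaches from about 0.4 to 0.925 m from the base axis. Payload 5.6 kg.
Tool frame: the origin (TCP) lies between the finger pads; the fingertips stand 14 mm ahead of it and the grasp point (between the pads) lies 5 mm behind it; x points along the fingers, z is the direction in which the jaws open and shut, and the axes are right-handed (so a half turn about x gives the same grasp; the last joint's range is limited). The gripper opens to 85 mm and grips with 20 to 120 N. Pads are 22 mm wide; open, the fingers measure 114 mm over their backs; the gripper's body (76 mm by 85 mm) begins 54 mm behind the grasp point. The pads swing forward as they close: fully open they stand 13 mm farther back than shut.
Start: joints at [-1.367, 0.468, -0.012, 1.603, 0.006, 1.071, -0.056], TCP at [0.159, 0.63, 0.245] pointing down, gripper open.
Joint ranges: [-2.53, 2.53], [-0.31, 2.02], [-1.57, 1.55], [0.28, 2.44], [-1.29, 4.43], [0.15, 1.84], [-2.92, 2.92]. Speed limits (rad/s): [2.57, 2.57, 3.14, 3.14, 3.14, 3.14, 3.14].

INTERFACE

Orientations are given as a unit quaternion [x, y, z, w].
In Python, from rig import r, eyes, spotter gives the robot as it stands. The module is installed in compiled form; this text tells all that it offers.
- The arm moves only by the tool arm_command, never from a script. Its argument "plan" is a list of rows, each an object of numbers: "dx", "dy", "dz": the shift along the tool's x, y, z in cm; "yaw": the turn about the tool's x in rad; "jaw": the closure, from 0 (fully open) to 1 (shut). In form: [{"dx": .., "dy": .., "dz": .., "yaw": .., "jaw": ..}, ...]. A call has 1 to 20 rows; each row is the pose to reach, as a shift and turn from the pose commanded when the call began, along the tool's axes at that moment; what a row does not reach only later rows make up. A row lasts 1/12 s, in which the tool goes at most 41.7 mm and 7.16 degrees, less where a joint would pass 70% of its speed; a pose out of reach is approached as far as the arm can. A call with a gripper value outside its range is refused whole. The fingers move at their own pace and stop on an object; "newtons" is the grip in N (left out, the last holds). Time passes only in rows, so rows that repeat a pose let the fingers close. It gives the time, the measured TCP pose, the force and the opening at its end, in the units of the state.
- r.observe(): the state, without advancing time (a new reading comes with each control period).
- eyes.camera(name): name is "side" or "top" or "wrist"; returns a dict with "frame" (400x640x3 uint8, red, green, blue), "camera_matrix" (3x3 intrinsics, pixels), "distortion" ([k1, k2, p1, p2, k3] as OpenCV has them; the pictures are not rectified), "extrinsics" (4x4, takes a point from camera to world coordinates). Camera axes: x right, y down, z forward; pixel columns grow to the right and rows downward; lengths in m; the calibration is good to about 2 mm. A picture is of the moment at which its call begins. There is no depth.
- r.job_done(): hands the job in, once; it reports no verdict.
Trained networks look in the newest picture that a camera, given by its name, has taken for a name from the list of things; names that differ only in an ending like _2 or _b are one class to them, and where a whole thing is asked for, a point or a joint stands for the part that bears it (a point fixed in the world has none). Each returns a list of dicts, best first, with "p" (0 to 1); they miss things now and then, are a little off and sometimes report something else, mostly with a low value. They report only what shows in the picture. A call takes as long as a camera call.
- spotter.search_frame(camera, label): "location" ([row, column] in pixels, amid what is visible of it).
- spotter.cut_out(camera, label): "mask" (400x640 bool, what is visible of it) and "location" ([row, column] in pixels, amid what is visible of it).
The state is a dict: "time_s": time; "joint_positions": joint angles; "qvel": joint speeds; "joint_torque": joint torques, N m; "ee_pos": TCP position; "tool_rot": TCP orientation; "wrist_force": force on the tool from outside, world axes, zero at the start; "torque": the same for the moment, N m; "finger_gap": finger opening in m.
Only numpy, scipy, OpenCV 4.12 (cv2) and the standard library are available. Lean on these libraries where they do the work, as an engineer would, in place of code of your own. Each camera call takes 0.05 s, during which the arm holds its last target.

TASK

Of the two racks in the two-lane dock, one holds microtubes and the other is empty. With the fingertips, push the rack that holds tubes along its lane until it is fully home against the back stop, sliding it and not lifting it; then flip that lane's hinged flag right over its pivot so that it lies flat across the lane mouth and closes it, showing the solid disc. Leave the empty rack, its flag and everything else as they are.

Things in the scene. Friction and masses are not known exactly. Their poses are not given: they have to be found in the camera images.
- dock: fixed two-lane rack dock. Origin at bench level midway between the lane mouths; x along the lanes to the back stop (face at x = 192 mm, 30 high), y left, z up. Lanes 80 mm wide, centred at y = +-46.5, floor z = 6, rails to z = 28 from x = 0 on. Before the mouths the bare floor runs to x = -76. Hinge lugs at y = +-93.5, x -54 to 10, 43 high; 6 mm thick wings to y = +-176
- rack_loaded: orange rack holding 11 white microtubes (fixed in it, tops at 42 mm), 191 x 74 x 30 mm, about 0.25 kg, loose in either lane. Origin: centre of underside; y axis = its length, along the lane. End wall 92 mm from the origin, z 5 to 30, over a 4 mm high foot at 95. Starts 27 to 45 mm short of home (home: origin at dock x = 96 mm), in the way of the flag. Slides with about 2 N
- rack_empty: the same orange rack without tubes, in the other lane, also short of home; must stay as it is. Origin: centre of its underside
- flag_left (a joint): hinge of the left flag, rad: 0 = flat outward (dock +y), ring face up; pi/2 upright; pi = turned over, flat across the left lane mouth, solid-disc face up. Smooth white plate 40 mm along the axis (dock x), 5 thick, to 50 from the axis; from there a finger lip flares up and out to 67 out, 28 above the axis (hangs down at pi). Friction hinge (0.02 N m): stays where left. Starts at 0 to 0.3
- flag_right (a joint): hinge of the right flag, rad: 0 = flat outward (dock -y), ring face up; pi/2 upright; pi = turned over, flat across the right lane mouth, solid-disc face up. Smooth white plate 40 mm along the axis (dock x), 5 thick, to 50 from the axis; from there a finger lip flares up and out to 67 out, 28 above the axis (hangs down at pi). Friction hinge (0.02 N m): stays where left. Starts at 0 to 0.3
- flag_left_lip (a point): middle of the finger lip's tip on the left flag: 67 mm out from the axis and 28 mm above it when the flag lies at 0; moves with the flag
- flag_right_lip (a point): the same point on the right flag
- flag_left_hinge (a point): middle of the left flag's hinge axis (dock frame x = -22, y = +93.5, z = 36 mm); the flag reaches 20 mm to each side along the axis
- flag_right_hinge (a point): middle of the right flag's hinge axis (dock frame x = -22, y = -93.5, z = 36 mm)
- dye_vial_0: brown reagent vial, white cap, 22 mm wide, 48 high, beside the left lane; bystander. Origin: centre of its underside, as for the next ones
- dye_vial_1: brown reagent vial, black cap, 22 mm wide, 48 high, beside the left lane; bystander
- beaker: small glass beaker, 44 mm wide, 58 high, beside the right lane; bystander
- marker_red: marker pen lying on the bench left of the dock, 121 mm long, 10 high; bystander
- conical_tube_2: screw-cap tube lying on the bench right of the dock, 116 mm long, 20 high; bystander

How it is judged:
By the outcome, as a careful person would: the job done as asked, in the order asked, and still so for the second after the job is handed in, with the robot touching nothing.
It also fails if it takes over 51 s, if anything falls off the work surface, if the arm or the gripper's body presses on something with over 40 N, if the wrist force passes 120 N, or if a joint passes its speed limit or range.

## Working session

There is one attempt and no reset: what is moved stays moved. The work goes in short steps, Python scripts to look and compute and a tool call to move; the robot and the scene stay as the last step left them, time stands still between calls to the robot, and variables do not carry over. Pictures are saved under pics/ and viewed, and the job is handed in when it is done.

Besides the shell and the picture viewer there is one more tool, called after ">>>" as name([rows], argument=value, ...), one row to a line, values as JSON. arm_command: Moves the arm, as the interface text tells. Its arguments: {"type":"object","properties":{"plan":{"type":"array","items":{"type":"object","properties":{"dx":{"type":"number"},"dy":{"type":"number"},"dz":{"type":"number"},"yaw":{"type":"number"},"jaw":{"type":"number"}}}},"newtons":{"type":"number"}},"required":["plan"]}

```bash
mkdir -p pics; cat > h.py <<'E'
import numpy as np, cv2
from rig import r, eyes, spotter
def snap(c,n):
    d=eyes.camera(c); cv2.imwrite(f'pics/{n}.png',d['frame'][:,:,::-1]); return d
def ray(d,rc):
    p=cv2.undistortPoints(np.array([[[rc[1],rc[0]]]],float),d['camera_matrix'],np.array(d['distortion']))[0,0]
    E=d['extrinsics']; v=E[:3,:3]@np.array([p[0],p[1],1]); return E[:3,3],v
def atz(d,rc,z):
    o,v=ray(d,rc); return o+v*(z-o[2])/v[2]
def proj(d,P):
    E=np.linalg.inv(d['extrinsics']); P=np.atleast_2d(P).astype(float)
    q,_=cv2.projectPoints(P,cv2.Rodrigues(E[:3,:3])[0],E[:3,3],d['camera_matrix'],np.array(d['distortion'])); return q[:,0,::-1]
E
python3 - <<'E'
from h import *
print(r.observe())
for c in ['top','side','wrist']:
    d=snap(c,c+'0')
    print(c,d['extrinsics'].round(3).tolist(),d['camera_matrix'].round(1).tolist())
    for l in ['dock','rack_loaded','rack_empty','flag_left_lip','flag_right_lip','flag_left_hinge','flag_right_hinge','beaker']:
        try: print(l,[(np.round(x['location']).tolist(),round(x['p'],2)) for x in spotter.search_frame(c,l)[:3]])
        except Exception as e: print(l,e)
E
```

```text
{'time_s': 0.0, 'joint_positions': array([-1.36702276,  0.4684047 , -0.01160336,  1.60362269,  0.0060049 ,
        1.07136054, -0.05629535]), 'qvel': array([-0.00127055, -0.00090514, -0.00078123, -0.00207233, -0.00053235,
       -0.00182512, -0.00023644]), 'joint_torque': array([-6.04184606e-04, -5.32382548e+01,  2.12695368e-02, -2.51303208e+01,
        1.14408892e-02,  7.66213430e-03, -6.19318186e-06]), 'ee_pos': array([0.15871737, 0.62978594, 0.24432081]), 'tool_rot': array([-0.43506295,  0.55820997,  0.43422877,  0.55728559]), 'wrist_force': array([-0.20668782,  0.175086  ,  0.21649275]), 'torque': array([-0.00455492, -0.02228664, -0.0086696 ]), 'finger_gap': 0.0853611962773698}
top [[-0.098, -0.974, 0.203, 0.363], [-0.995, 0.097, -0.017, 0.058], [-0.003, -0.203, -0.979, 1.051], [0.0, 0.0, 0.0, 1.0]] [[422.1, 0.0, 328.2], [0.0, 422.1, 198.9], [0.0, 0.0, 1.0]]
dock [([204.0, 360.0], 0.9)]
rack_loaded [([182.0, 381.0], 0.96)]
rack_empty [([187.0, 347.0], 0.56)]
flag_left_lip [([224.0, 322.0], 0.81), ([175.0, 417.0], 0.37)]
flag_right_lip [([203.0, 420.0], 0.81), ([256.0, 264.0], 0.6
[... 202 characters left out ...]
0.767], [0.025, -0.845, -0.534, 0.636], [0.0, 0.0, 0.0, 1.0]] [[421.7, 0.0, 322.7], [0.0, 421.7, 197.0], [0.0, 0.0, 1.0]]
dock [([215.0, 350.0], 0.63)]
rack_loaded [([244.0, 332.0], 0.69)]
rack_empty [([230.0, 341.0], 0.72)]
flag_left_lip [([242.0, 334.0], 0.53), ([237.0, 329.0], 0.27)]
flag_right_lip []
flag_left_hinge [([223.0, 365.0], 0.64)]
flag_right_hinge [([221.0, 360.0], 0.86)]
beaker []
wrist [[0.244, 0.932, 0.267, 0.09], [0.97, -0.234, -0.069, 0.647], [-0.001, 0.276, -0.961, 0.373], [0.0, 0.0, 0.0, 1.0]] [[313.2, 0.0, 320.7], [0.0, 313.2, 200.7], [0.0, 0.0, 1.0]]
dock []
rack_loaded []
rack_empty []
flag_left_lip []
flag_right_lip []
flag_left_hinge []
flag_right_hinge []
beaker []
```

View pics/top0.png

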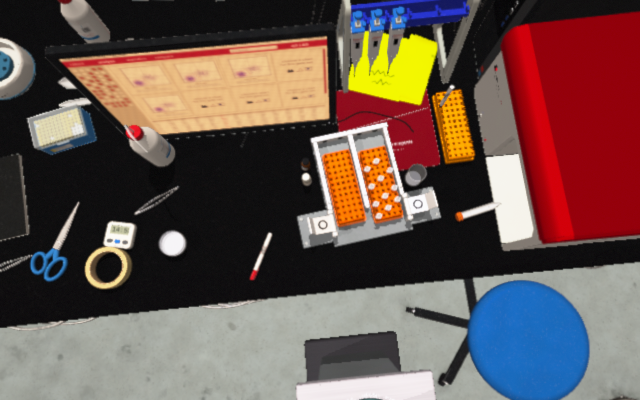

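View pics/side0.png

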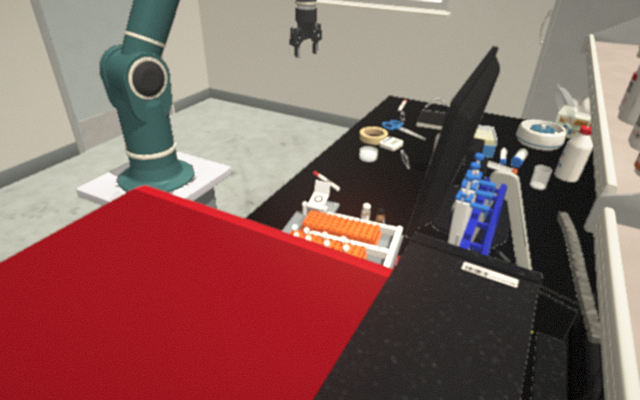

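```bash
python3 - <<'E'
import cv2
a=cv2.imread('pics/top0.png')[120:280,230:450]; cv2.imwrite('pics/top0z.png',cv2.resize(a,None,fx=3.6,fy=3.6,interpolation=2))
a=cv2.imread('pics/side0.png')[130:330,230:490]; cv2.imwrite('pics/side0z.png',cv2.resize(a,None,fx=3,fy=3,interpolation=2))
E
```

```text
(no output)
```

View pics/top0z.png

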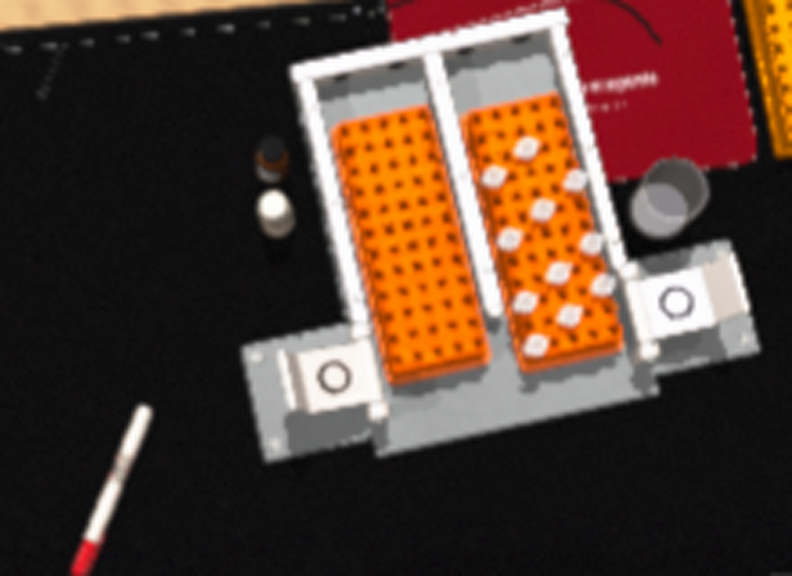

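View pics/side0z.png

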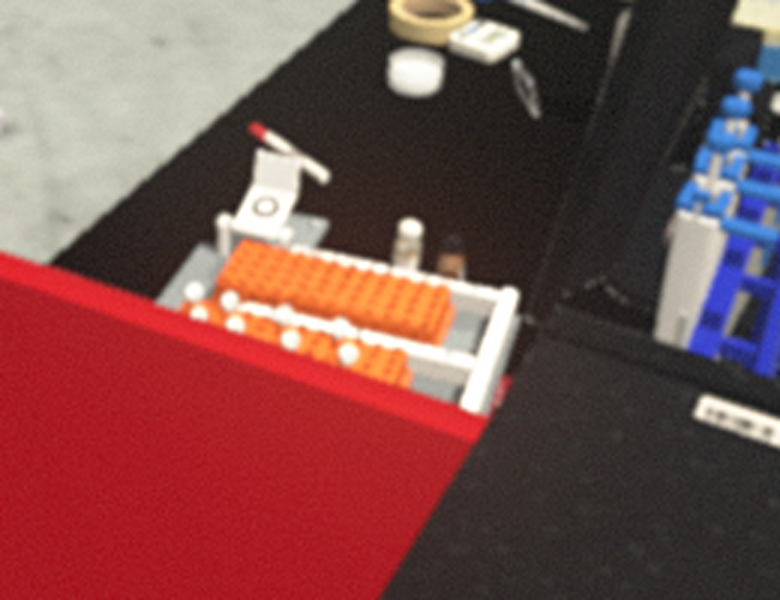

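The tubes are in the right lane (tubes at about rows 160–217, columns 365–400 of the top picture). The right flag lies outward near 0, with its ring up at about (204,418). Next I'll fit the dock pose.

```bash
cat > fit.py <<'E'
from h import *
from scipy.optimize import least_squares
d=eyes.camera('top')
Z=lambda u,v:(v/3.6+120-0.36,u/3.6+230-0.36)
# (dock xyz, zoom uv)
obs=[((-54,176,6),(265,460)),((10,176,6),(243,347)),((10,-176,6),(731,240)),((-54,-176,6),(758,352)),((0,0,28),(493,316))]
def W(p,P):
    c,s=np.cos(p[2]),np.sin(p[2]); P=np.array(P,float)/1000
    return np.c_[p[0]+c*P[:,0]-s*P[:,1],p[1]+s*P[:,0]+c*P[:,1],P[:,2]]
Q=np.array([Z(*o[1]) for o in obs]); P=[o[0] for o in obs]
f=lambda p:(proj(d,W(p,P))-Q).ravel()
s=least_squares(f,[0.4,-0.1,0],loss='soft_l1')
print(s.x,s.fun.reshape(-1,2).round(1).tolist())
np.save('dock.npy',s.x)
img=d['frame'][120:280,230:450,::-1].copy(); img=cv2.resize(img,None,fx=3.6,fy=3.6,interpolation=2)
def dr(Ps,col):
    q=proj(d,W(s.x,Ps)); q=np.c_[(q[:,1]-230+.36)*3.6,(q[:,0]-120+.36)*3.6].astype(np.int32)
    cv2.polylines(img,[q.reshape(-1,1,2)],True,col,1)
for sg in (1,-1):
    dr([(-54,sg*176,6),(10,sg*176,6),(10,sg*93.5,6),(-54,sg*93.5,6)],(0,255,0))
    dr([(0,sg*6.5,28),(192,sg*6.5,28),(192,sg*86.5,28),(0,sg*86.5,28)],(255,0,0))
    dr([(-42,sg*93.5,36),(-2,sg*93.5,36),(-2,sg*143.5,36),(-42,sg*143.5,36)],(0,0,255))
    dr([(-42,sg*160.5,64),(-2,sg*160.5,64),(-2,sg*143.5,36),(-42,sg*143.5,36)],(255,0,255))
cv2.imwrite('pics/fit.png',img)
print('hinge R',W(s.x,[(-22,-93.5,36)]),'end of loaded rack x:',
 )
c,sn=np.cos(s.x[2]),np.sin(s.x[2])
for uv in [(522,370),(622,350),(395,383),(490,362),(465,112),(560,95),(335,125),(428,105)]:
    w=atz(d,Z(*uv),.036)[:2]-s.x[:2]; print(uv,(c*w[0]+sn*w[1]).round(4),(-sn*w[0]+c*w[1]).round(4))
E
python3 fit.py
```

```text
[ 0.5445169  -0.05325979  0.13234155] [[-1.5, -0.6], [4.9, 0.0], [3.2, 0.2], [-3.7, -0.2], [-0.1, 0.6]]
hinge R [[ 0.53504712 -0.14884521  0.036     ]] end of loaded rack x:
(522, 370) -0.0416 -0.0074
(622, 350) -0.0438 -0.0765
(395, 383) -0.0306 0.0779
(490, 362) -0.0314 0.0122
(465, 112) 0.1437 -0.0142
(560, 95) 0.1404 -0.0818
(335, 125) 0.1553 0.0763
(428, 105) 0.1546 0.0097
```

View pics/fit.png

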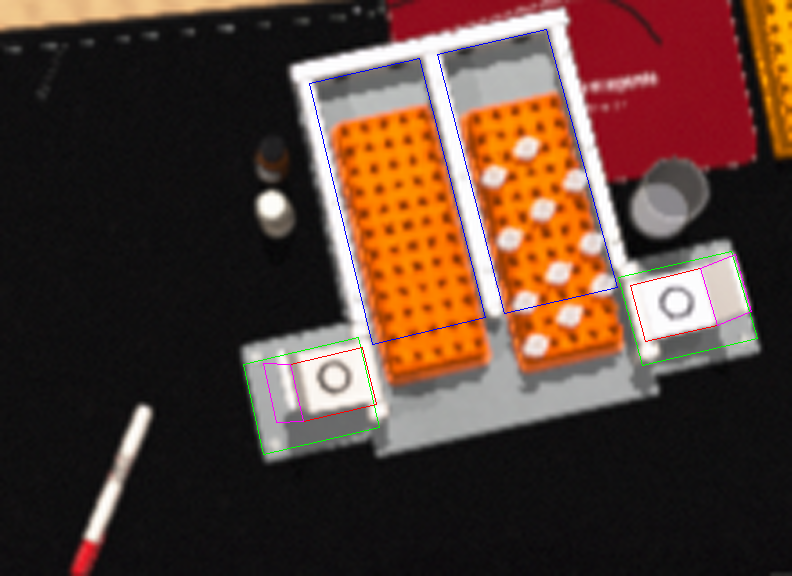

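```bash
python3 - <<'E'
from h import *
fs=[]
for i in range(4): fs.append(eyes.camera('top')['frame'].astype(float))
a=np.mean(fs,0)[:,:,::-1].astype(np.uint8); cv2.imwrite('pics/avg.png',a)
def z(n,r0,r1,c0,c1,k=8):
    b=cv2.resize(a[r0:r1,c0:c1],None,fx=k,fy=k,interpolation=cv2.INTER_CUBIC)
    for i in range(r0,r1,10): cv2.putText(b,str(i),(0,(i-r0)*k+4),0,.35,(0,255,255),1); cv2.line(b,(0,(i-r0)*k),(8,(i-r0)*k),(0,255,255),1)
    for i in range(c0,c1,10): cv2.putText(b,str(i),((i-c0)*k,10),0,.35,(0,255,255),1); cv2.line(b,((i-c0)*k,0),((i-c0)*k,8),(0,255,255),1)
    cv2.imwrite(f'pics/{n}.png',b)
z('za',115,185,305,400); z('zb',180,250,350,445); z('zc',190,255,290,385)
E
```

```text
(no output)
```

View pics/za.png

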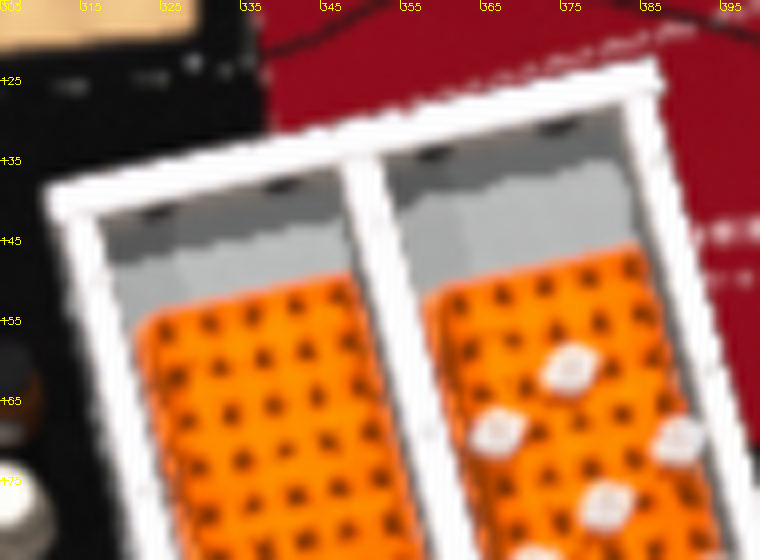

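View pics/zb.png

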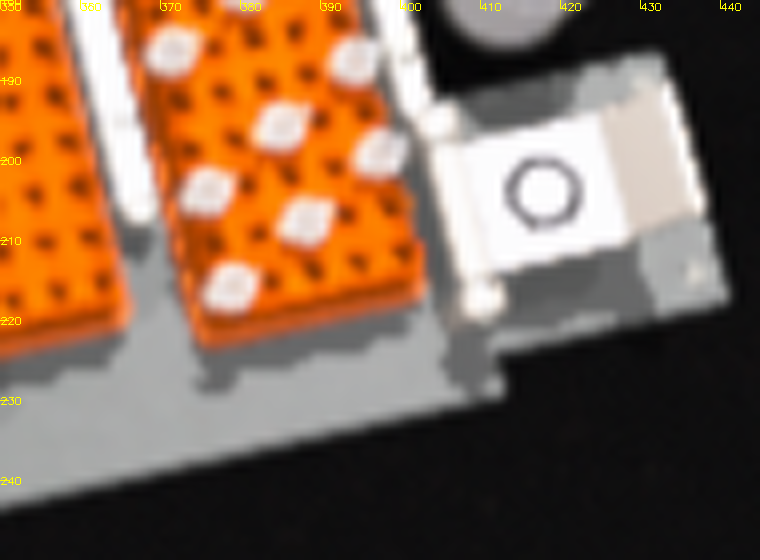

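View pics/zc.png

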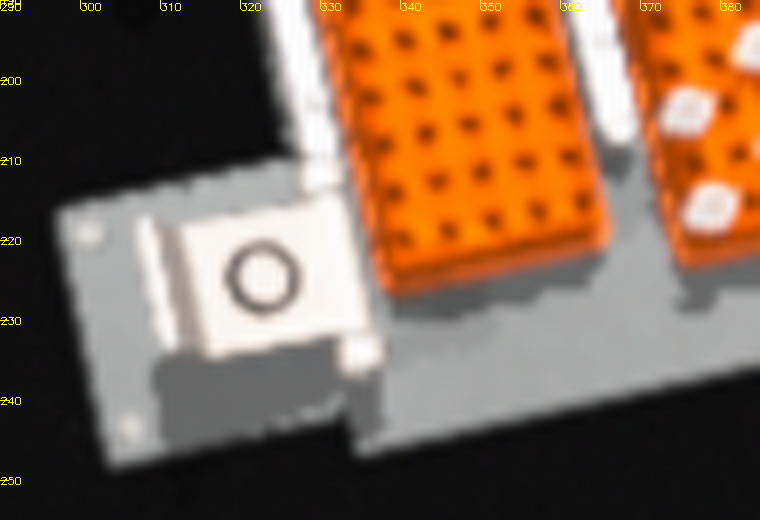

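```bash
cat > fit2.py <<'E'
from h import *
from scipy.optimize import least_squares
d=eyes.camera('top')
obs=[((192,-86.5,30),(127.5,382.5)),((192,-6.5,30),(133.8,353)),((192,6.5,30),(135.4,347.9)),((192,86.5,30),(142.7,317.1)),
((0,0,28),(207.2,367.3)),((5,-93.5,43),(194.8,404.3)),((-48,-93.5,43),(216.8,410.3)),((-48,93.5,43),(233.7,334.8)),((5,93.5,43),(211.5,330))]
def W(p,P):
    c,s=np.cos(p[2]),np.sin(p[2]); P=np.array(P,float)/1000
    return np.c_[p[0]+c*P[:,0]-s*P[:,1],p[1]+s*P[:,0]+c*P[:,1],P[:,2]]
def inv(p,w):
    c,s=np.cos(p[2]),np.sin(p[2]); w=np.array(w)[:2]-p[:2]; return np.array([c*w[0]+s*w[1],-s*w[0]+c*w[1]])
if __name__=='__main__':
    Q=np.array([o[1] for o in obs]); P=[o[0] for o in obs]
    f=lambda p:(proj(d,W(p,P))-Q).ravel()
    s=least_squares(f,[0.53,-0.05,.13],loss='soft_l1')
    print(s.x,(s.fun.reshape(-1,2)).round(1).tolist())
    np.save('dock.npy',s.x); p=s.x
    print('hinge R',W(p,[(-22,-93.5,36)]))
    for n,rc,z in [('rackL rear-left bottomedge',(222.5,376),.011),('rr',(216.5,403),.011),('top edge l',(221,374.5),.036),('top edge r',(214.5,402),.036),('front l',(151.5,358.5),.036),('front r',(146,384.5),.036),
      ('E rear l',(227,338.5),.011),('E r',(221,365.5),.011),('lip r far',(206,437.5),.064),('lip r back',(189.5,433),.064),('lip base',(209,429.5),.036),('lipb b',(193,424.5),.036),('beaker',(176,414),0),('E top edge l',(226,338.5),.036),('E front',(154.5,322.5),.036),('E front r',(149,348.5),.036)]:
        print(n,inv(p,atz(d,rc,z)).round(4))
E
python3 fit2.py
python3 - <<'E'
from fit2 import *
p=np.load('dock.npy')
s=eyes.camera('side'); a=s['frame'][:,:,::-1].copy()
for P in [[(0,0,28),(192,0,28)],[(192,-90,30),(192,90,30)],[(-42,93.5,36),(-2,93.5,36),(-2,143,36)],[(-54,-93.5,43),(10,-93.5,43)]]:
    q=proj(s,W(p,P)); cv2.polylines(a,[np.int32(q[:,::-1]*8).reshape(-1,1,2)],False,(255,0,0),1,shift=3)
a=a[160:300,250:440]; cv2.imwrite('pics/sidefit.png',cv2.resize(a,None,fx=4,fy=4,interpolation=2))
E
```

```text
[ 0.54515756 -0.05416903  0.11928   ] [[0.1, 0.4], [0.2, -0.6], [-0.3, -0.5], [-1.1, -0.3], [-0.2, 0.2], [1.0, 0.6], [-0.1, 0.1], [-0.3, -0.0], [0.6, 0.0]]
hinge R [[ 0.53444013 -0.14962261  0.036     ]]
rackL rear-left bottomedge [-0.0398 -0.0137]
rr [-0.0397 -0.0828]
top edge l [-0.0385 -0.0075]
top edge r [-0.0374 -0.0765]
front l [ 0.1416 -0.0101]
front r [ 0.1414 -0.0773]
E rear l [-0.0307  0.0798]
E r [-0.0305  0.0109]
lip r far [-0.0393 -0.1579]
lip r back [ 0.0018 -0.1581]
lip base [-0.0387 -0.1452]
lipb b [ 0.0025 -0.1437]
beaker [ 0.0576 -0.139 ]
E top edge l [-0.0316  0.0805]
E front [0.1535 0.0799]
E front r [0.1534 0.0129]
```

View pics/sidefit.png

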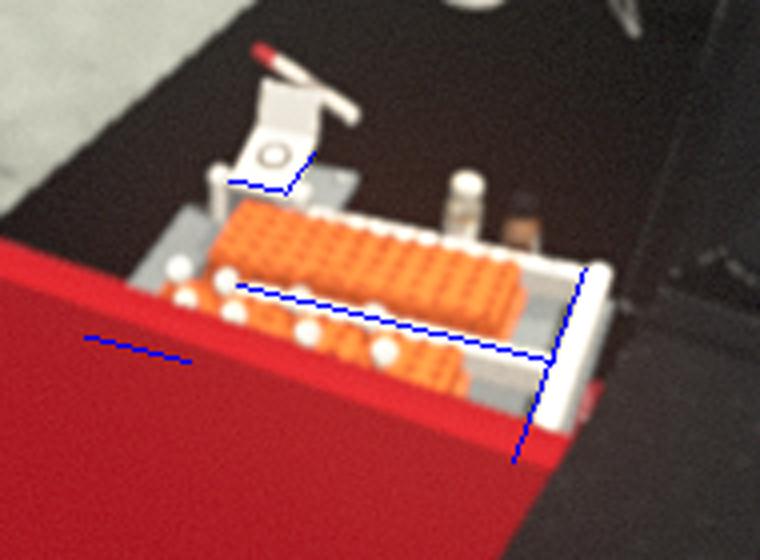

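```bash
cat > mv.py <<'E'
from fit2 import *
from scipy.spatial.transform import Rotation as R
p=np.load('dock.npy')
def st():
    o=r.observe(); M=R.from_quat(o['tool_rot']).as_matrix(); return o,M
def sh(M,e,w): return ((M.T@(np.array(w)-e))*100).round(2)
def dk(P): return W(p,[P])[0]
def show():
    o,M=st(); e=o['ee_pos']
    print('t',round(o['time_s'],2),'ee',e.round(4),'dock',(inv(p,e)*1000).round(1),'tipz',round(e[2]*1000-14,1),'gap',round(o['finger_gap'],4),'F',o['wrist_force'].round(1))
    print('tool z world',M[:,2].round(3),'y',M[:,1].round(3),'x',M[:,0].round(3)); return o,M,e
E
python3 - <<'E'
from mv import *
o,M,e=show()
ang=lambda v:np.degrees(np.arctan2(v[1],v[0]))
print('zang',ang(M[:,2]),'dock',np.degrees(p[2]))
for w in [(.40,.30,.245),(.44,.05,.245),dk((-100,-46.5,200))]: print(w,sh(M,e,w))
s=eyes.camera('side')
t=d
# red box left edge: top view line / side view line -> plane intersection
def plane(c,a,b):
    o1,v1=ray(c,a);_,v2=ray(c,b); n=np.cross(v1,v2); return n/np.linalg.norm(n),o1
for A in [((35,512),(150,538)),]:
    n1,o1=plane(t,*A); n2,o2=plane(s,(200,170),(255,340))
    D=np.cross(n1,n2); D/=np.linalg.norm(D); P=np.linalg.lstsq(np.array([n1,n2,D]),[n1@o1,n2@o2,0],rcond=None)[0]
    print('edge dir',D.round(3)); k=(0.55-P[0])/D[0]; print((P+k*D).round(3))
print(inv(p,atz(t,(100,490),0)),inv(p,atz(t,(150,500),0)),inv(p,atz(t,(210,475),0)))
E
```

```text
t 1.8 ee [0.1588 0.6303 0.2453] dock [-302.2  725.6] tipz 231.3 gap 0.0854 F [-0.1  0.5  0.6]
tool z world [0.244 0.97  0.   ] y [-0.97   0.244 -0.   ] x [ 0.  0. -1.]
zang 75.85887556481043 dock 6.834240296713209
(0.4, 0.3, 0.245) [ 3.000e-02 -3.146e+01 -2.614e+01]
(0.44, 0.05, 0.245) [ 3.000e-02 -4.145e+01 -4.940e+01]
[ 0.45140148 -0.11223836  0.2       ] [  4.53 -46.52 -64.86]
edge dir [-1.    -0.022 -0.002]
[ 0.55  -0.367  0.268]
[ 0.21534645 -0.3877615 ] [ 0.07661911 -0.3728846 ] [-0.06117626 -0.26559161]
```

>>> arm_command([
  {"dy": -3,"dz": -2.5,"yaw": -0.05,"jaw": 1},
  {"dy": -6,"dz": -5,"yaw": -0.1,"jaw": 1},
  {"dy": -9,"dz": -7.5,"yaw": -0.15,"jaw": 1},
  {"dy": -12,"dz": -10,"yaw": -0.2,"jaw": 1},
  {"dy": -15,"dz": -12.5,"yaw": -0.25,"jaw": 1},
  {"dy": -18,"dz": -15,"yaw": -0.3,"jaw": 1},
  {"dy": -21,"dz": -17.5,"yaw": -0.37,"jaw": 1},
  {"dy": -24,"dz": -20,"yaw": -0.37,"jaw": 1},
  {"dy": -27,"dz": -22.5,"yaw": -0.37,"jaw": 1},
  {"dy": -30,"dz": -25,"yaw": -0.37,"jaw": 1},
  {"dy": -32,"dz": -28,"yaw": -0.37,"jaw": 1},
  {"dy": -33.5,"dz": -31,"yaw": -0.37,"jaw": 1},
  {"dy": -35,"dz": -34,"yaw": -0.37,"jaw": 1},
  {"dy": -36.5,"dz": -37,"yaw": -0.37,"jaw": 1},
  {"dy": -38,"dz": -40.5,"yaw": -0.37,"jaw": 1},
  {"dy": -39.5,"dz": -44,"yaw": -0.37,"jaw": 1},
  {"dy": -41,"dz": -48,"yaw": -0.37,"jaw": 1},
  {"dy": -42,"dz": -51,"yaw": -0.37,"jaw": 1},
  {"dy": -43,"dz": -54,"yaw": -0.37,"jaw": 1},
  {"dy": -44,"dz": -57,"yaw": -0.37,"jaw": 1},
])

```text
schema error: expected keys dx, dy, dz, yaw, jaw
```

```bash
python3 - <<'E'
from mv import *
o,M,e=show(); print(o['joint_positions'].round(2))
for w in [(-100,-46.5,214),(-100,-46.5,34),(-58,-46.5,34)]: print(w,sh(M,e,dk(w)))
E
```

```text
t 1.9 ee [0.1588 0.6303 0.2453] dock [-302.1  725.6] tipz 231.3 gap 0.0855 F [-0.5  0.4 -0.4]
tool z world [0.244 0.97  0.   ] y [-0.97   0.244 -0.   ] x [ 0.  0. -1.]
[-1.37  0.47 -0.01  1.6   0.01  1.07 -0.06]
(-100, -46.5, 214) [  3.13 -46.52 -64.85]
(-100, -46.5, 34) [ 21.13 -46.52 -64.85]
(-58, -46.5, 34) [ 21.13 -50.44 -63.35]
```

>>> arm_command([
  {"dx": 0,"dy": -3,"dz": -2.5,"yaw": -0.05,"jaw": 1},
  {"dx": 0,"dy": -6,"dz": -5,"yaw": -0.1,"jaw": 1},
  {"dx": 0,"dy": -9,"dz": -7.5,"yaw": -0.15,"jaw": 1},
  {"dx": 0,"dy": -12,"dz": -10,"yaw": -0.2,"jaw": 1},
  {"dx": 0,"dy": -15,"dz": -12.5,"yaw": -0.25,"jaw": 1},
  {"dx": 0,"dy": -18,"dz": -15,"yaw": -0.3,"jaw": 1},
  {"dx": 0,"dy": -21,"dz": -17.5,"yaw": -0.37,"jaw": 1},
  {"dx": 0,"dy": -24,"dz": -20,"yaw": -0.37,"jaw": 1},
  {"dx": 0,"dy": -27,"dz": -22.5,"yaw": -0.37,"jaw": 1},
  {"dx": 0,"dy": -30,"dz": -25,"yaw": -0.37,"jaw": 1},
  {"dx": 0,"dy": -32,"dz": -28,"yaw": -0.37,"jaw": 1},
  {"dx": 0,"dy": -33.5,"dz": -31,"yaw": -0.37,"jaw": 1},
  {"dx": 0,"dy": -35,"dz": -34,"yaw": -0.37,"jaw": 1},
  {"dx": 0,"dy": -36.5,"dz": -37,"yaw": -0.37,"jaw": 1},
  {"dx": 0,"dy": -38,"dz": -40.5,"yaw": -0.37,"jaw": 1},
  {"dx": 0,"dy": -39.5,"dz": -44,"yaw": -0.37,"jaw": 1},
  {"dx": 0,"dy": -41,"dz": -48,"yaw": -0.37,"jaw": 1},
  {"dx": 0,"dy": -42,"dz": -51,"yaw": -0.37,"jaw": 1},
  {"dx": 0,"dy": -43,"dz": -54,"yaw": -0.37,"jaw": 1},
  {"dx": 0,"dy": -44,"dz": -57,"yaw": -0.37,"jaw": 1},
])

```text
time_s: 3.57
ee_pos: [0.4462, -0.0317, 0.2457]
tool_rot: [0.53, -0.468, -0.53, -0.469]
wrist_force: [0.1, 0.2, -0.4]
finger_gap: -0.0002
```

```bash
python3 - <<'E'
from mv import *
o,M,e=show(); print(o['joint_positions'].round(2))
for w in [(-100,-46.5,214),(-100,-46.5,34),(-58,-46.5,34)]: print(w,sh(M,e,dk(w)))
E
```

```text
t 3.62 ee [ 0.4464 -0.038   0.246 ] dock [-96.1  27.8] tipz 232.0 gap 0.0002 F [ 0.6 -5.  -0.2]
tool z world [-0.115  0.993 -0.003] y [-0.993 -0.115 -0.002] x [ 0.002 -0.003 -1.   ]
[-0.32  0.11  0.36  2.1  -0.05  0.94  1.75]
(-100, -46.5, 214) [ 3.22  0.36 -7.42]
(-100, -46.5, 34) [21.22  0.39 -7.37]
(-58, -46.5, 34) [21.22 -3.81 -7.35]
```

>>> arm_command([
  {"dx": 0,"dy": 0.1,"dz": -2,"yaw": 0,"jaw": 1},
  {"dx": 1,"dy": 0.3,"dz": -5,"yaw": 0,"jaw": 1},
  {"dx": 3,"dy": 0.45,"dz": -7.5,"yaw": 0,"jaw": 1},
  {"dx": 6,"dy": 0.45,"dz": -8.2,"yaw": 0,"jaw": 1},
  {"dx": 9,"dy": 0.45,"dz": -8.2,"yaw": 0,"jaw": 1},
  {"dx": 12,"dy": 0.45,"dz": -8.2,"yaw": 0,"jaw": 1},
  {"dx": 15,"dy": 0.45,"dz": -8.2,"yaw": 0,"jaw": 1},
  {"dx": 17,"dy": 0.45,"dz": -8.2,"yaw": 0,"jaw": 1},
  {"dx": 19,"dy": 0.45,"dz": -8.2,"yaw": 0,"jaw": 1},
  {"dx": 20.5,"dy": 0.45,"dz": -8.2,"yaw": 0,"jaw": 1},
  {"dx": 21,"dy": 0.45,"dz": -8.2,"yaw": 0,"jaw": 1},
  {"dx": 21,"dy": 0.45,"dz": -8.2,"yaw": 0,"jaw": 1},
  {"dx": 21,"dy": 0.45,"dz": -8.2,"yaw": 0,"jaw": 1},
])

```text
time_s: 4.7
ee_pos: [0.4522, -0.1119, 0.0357]
tool_rot: [0.53, -0.468, -0.53, -0.468]
wrist_force: [-0.6, 0.3, 0.3]
finger_gap: 0.0002
```

```bash
python3 - <<'E'
from mv import *
o,M,e=show(); print(o['joint_positions'].round(2))
for w in [(-100,-46.5,34),(-60,-46.5,34),(-7,-46.5,34)]: print(w,sh(M,e,dk(w)))
f=snap('top','t1')['frame'][120:280,300:460,::-1]; cv2.imwrite('pics/t1z.png',cv2.resize(f,None,fx=3.7,fy=3.7,interpolation=2))
snap('wrist','w1')
E
```

```text
t 4.75 ee [ 0.4525 -0.112   0.0361] dock [-98.8 -46.4] tipz 22.1 gap 0.0002 F [ 0.  -0.3  0.5]
tool z world [-0.123  0.992 -0.   ] y [-0.992 -0.123 -0.001] x [ 0.002 -0.    -1.   ]
[-0.07  0.53  0.29  2.19 -0.32  0.47  2.16]
(-100, -46.5, 34) [ 0.21  0.12 -0.01]
(-60, -46.5, 34) [ 0.22 -3.88 -0.03]
(-7, -46.5, 34) [ 0.22 -9.18 -0.05]
```

View pics/t1z.png

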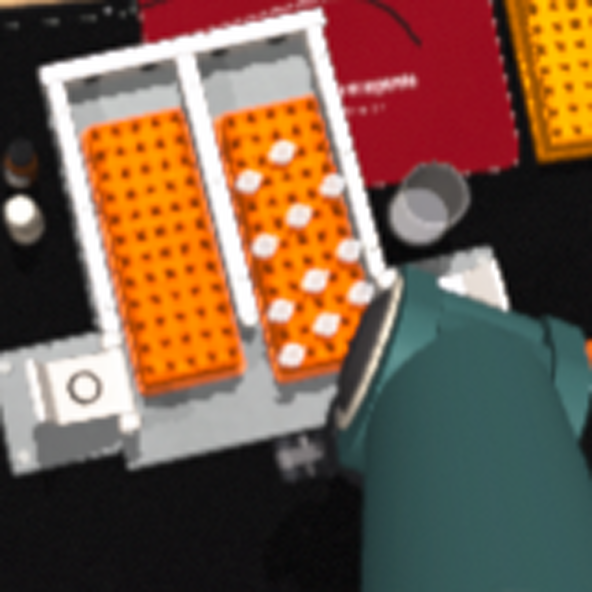

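View pics/w1.png

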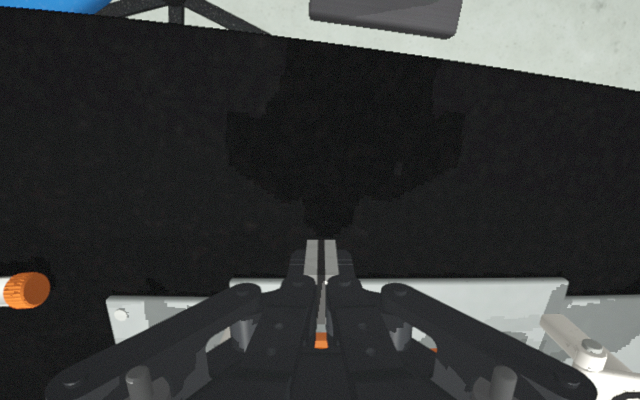

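>>> arm_command([
  {"dx": 0.2,"dy": -1.5,"dz": 0,"yaw": 0,"jaw": 1},
  {"dx": 0.2,"dy": -3,"dz": 0,"yaw": 0,"jaw": 1},
  {"dx": 0.2,"dy": -3.6,"dz": 0,"yaw": 0,"jaw": 1},
  {"dx": 0.2,"dy": -4,"dz": 0,"yaw": 0,"jaw": 1},
  {"dx": 0.2,"dy": -4.4,"dz": 0,"yaw": 0,"jaw": 1},
  {"dx": 0.2,"dy": -4.8,"dz": 0,"yaw": 0,"jaw": 1},
  {"dx": 0.2,"dy": -5.2,"dz": 0,"yaw": 0,"jaw": 1},
  {"dx": 0.2,"dy": -5.6,"dz": 0,"yaw": 0,"jaw": 1},
  {"dx": 0.2,"dy": -6,"dz": 0,"yaw": 0,"jaw": 1},
  {"dx": 0.2,"dy": -6.4,"dz": 0,"yaw": 0,"jaw": 1},
  {"dx": 0.2,"dy": -6.8,"dz": 0,"yaw": 0,"jaw": 1},
  {"dx": 0.2,"dy": -7.2,"dz": 0,"yaw": 0,"jaw": 1},
  {"dx": 0.2,"dy": -7.6,"dz": 0,"yaw": 0,"jaw": 1},
  {"dx": 0.2,"dy": -8,"dz": 0,"yaw": 0,"jaw": 1},
  {"dx": 0.2,"dy": -8.3,"dz": 0,"yaw": 0,"jaw": 1},
  {"dx": 0.2,"dy": -8.3,"dz": 0,"yaw": 0,"jaw": 1},
])

```text
time_s: 6.18
ee_pos: [0.5353, -0.1015, 0.0333]
tool_rot: [0.53, -0.468, -0.53, -0.468]
wrist_force: [-0.2, 0.5, 0.3]
finger_gap: 0.0
```

```bash
python3 - <<'E'
from mv import *
o,M,e=show()
f=snap('top','t2')['frame'][120:280,300:460,::-1]; cv2.imwrite('pics/t2z.png',cv2.resize(f,None,fx=3.7,fy=3.7,interpolation=2))
E
```

```text
t 6.23 ee [ 0.5351 -0.1016  0.0334] dock [-15.6 -45.9] tipz 19.4 gap 0.0003 F [0.3 0.2 0.7]
tool z world [-0.123  0.992 -0.   ] y [-0.992 -0.123 -0.001] x [ 0.001 -0.    -1.   ]
```

View pics/t2z.png

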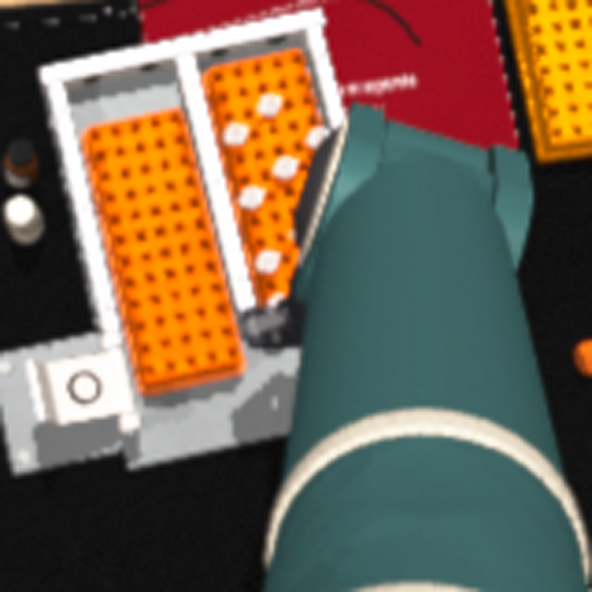

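>>> arm_command([
  {"dx": 0,"dy": -0.2,"dz": 0,"yaw": 0,"jaw": 1},
  {"dx": 0,"dy": -0.4,"dz": 0,"yaw": 0,"jaw": 1},
  {"dx": 0,"dy": -0.5,"dz": 0,"yaw": 0,"jaw": 1},
  {"dx": 0,"dy": -0.6,"dz": 0,"yaw": 0,"jaw": 1},
  {"dx": 0,"dy": -0.7,"dz": 0,"yaw": 0,"jaw": 1},
  {"dx": 0,"dy": -0.8,"dz": 0,"yaw": 0,"jaw": 1},
  {"dx": 0,"dy": -0.8,"dz": 0,"yaw": 0,"jaw": 1},
])

```text
time_s: 6.87
ee_pos: [0.5424, -0.1007, 0.0333]
tool_rot: [0.53, -0.468, -0.53, -0.468]
wrist_force: [-2.5, -0.8, 1.4]
finger_gap: -0.0001
```

>>> arm_command([
  {"dx": 0,"dy": -0.1,"dz": 0,"yaw": 0,"jaw": 1},
  {"dx": 0,"dy": -0.2,"dz": 0,"yaw": 0,"jaw": 1},
  {"dx": 0,"dy": -0.3,"dz": 0,"yaw": 0,"jaw": 1},
  {"dx": 0,"dy": -0.3,"dz": 0,"yaw": 0,"jaw": 1},
])

```text
time_s: 7.2
ee_pos: [0.5456, -0.1002, 0.0332]
tool_rot: [0.53, -0.468, -0.53, -0.468]
wrist_force: [-1.2, -0.3, -0.4]
finger_gap: 0.0005
```

>>> arm_command([
  {"dx": 0,"dy": -0.1,"dz": 0,"yaw": 0,"jaw": 1},
  {"dx": 0,"dy": -0.2,"dz": 0,"yaw": 0,"jaw": 1},
  {"dx": 0,"dy": -0.3,"dz": 0,"yaw": 0,"jaw": 1},
  {"dx": 0,"dy": -0.3,"dz": 0,"yaw": 0,"jaw": 1},
])

```text
time_s: 7.53
ee_pos: [0.5462, -0.1001, 0.033]
tool_rot: [-0.528, 0.469, 0.531, 0.468]
wrist_force: [-6.8, -1.0, 5.4]
finger_gap: -0.0001
```

```bash
python3 - <<'E'
from mv import *
o,M,e=show()
f=snap('top','t3')['frame'][120:220,330:430,::-1]; cv2.imwrite('pics/t3z.png',cv2.resize(f,None,fx=6,fy=6,interpolation=2))
E
```

```text
t 7.58 ee [ 0.5461 -0.1001  0.033 ] dock [ -4.5 -45.8] tipz 19.0 gap -0.0002 F [-7.4 -0.2  5.2]
tool z world [-0.122  0.992  0.001] y [-0.992 -0.122  0.004] x [-0.004  0.001 -1.   ]
```

View pics/t3z.png

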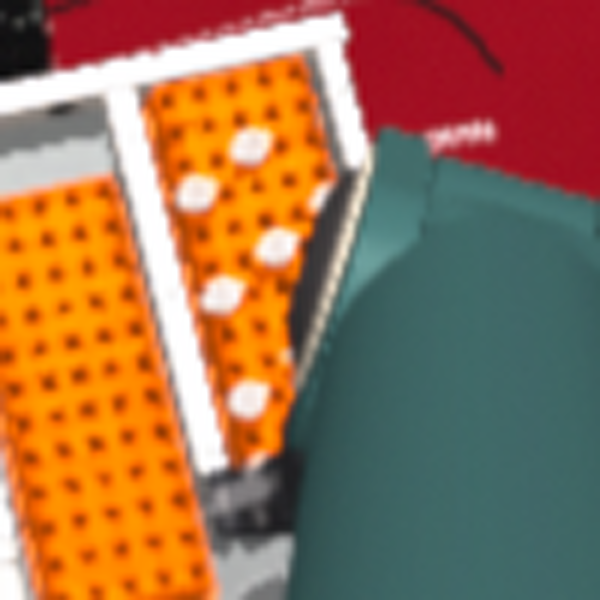

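>>> arm_command([
  {"dx": 0,"dy": -0.1,"dz": 0,"yaw": 0,"jaw": 1},
  {"dx": 0,"dy": -0.2,"dz": 0,"yaw": 0,"jaw": 1},
  {"dx": 0,"dy": -0.3,"dz": 0,"yaw": 0,"jaw": 1},
  {"dx": 0,"dy": -0.3,"dz": 0,"yaw": 0,"jaw": 1},
])

```text
time_s: 7.97
ee_pos: [0.5462, -0.1001, 0.0326]
tool_rot: [-0.527, 0.47, 0.533, 0.467]
wrist_force: [-14.1, -1.0, 9.8]
finger_gap: -0.0001
```

>>> arm_command([
  {"dx": 0,"dy": 0.6,"dz": 0,"yaw": 0,"jaw": 1},
  {"dx": 0,"dy": 1.5,"dz": 0,"yaw": 0,"jaw": 1},
  {"dx": 0,"dy": 3,"dz": 0,"yaw": 0,"jaw": 1},
  {"dx": -2,"dy": 4,"dz": 0,"yaw": 0,"jaw": 1},
  {"dx": -5,"dy": 4,"dz": 0,"yaw": 0,"jaw": 1},
  {"dx": -8,"dy": 4,"dz": 0,"yaw": 0,"jaw": 1},
  {"dx": -11,"dy": 4,"dz": -1,"yaw": 0,"jaw": 1},
  {"dx": -14,"dy": 3.5,"dz": -3,"yaw": 0,"jaw": 1},
  {"dx": -15,"dy": 3,"dz": -6,"yaw": 0,"jaw": 1},
  {"dx": -15,"dy": 2.5,"dz": -9,"yaw": 0,"jaw": 1},
  {"dx": -15,"dy": 2,"dz": -12,"yaw": 0,"jaw": 1},
  {"dx": -15,"dy": 2,"dz": -14,"yaw": 0,"jaw": 1},
  {"dx": -15,"dy": 2,"dz": -14.5,"yaw": 0,"jaw": 1},
  {"dx": -15,"dy": 2,"dz": -14.5,"yaw": 0,"jaw": 1},
])

```text
time_s: 9.13
ee_pos: [0.5489, -0.2477, 0.1833]
tool_rot: [0.53, -0.469, -0.529, -0.469]
wrist_force: [0.1, -0.4, 0.6]
finger_gap: 0.0
```

```bash
python3 - <<'E'
from mv import *
o,M,e=show(); print(o['joint_positions'].round(2))
for w in [(-22,-190,64)]: print(w,sh(M,e,dk(w)))
snap('wrist','w2');snap('top','t4')
E
```

```text
t 9.18 ee [ 0.5489 -0.2457  0.1831] dock [ -19.  -190.6] tipz 169.1 gap 0.0003 F [-0.5  1.2  0.3]
tool z world [-0.122  0.993  0.   ] y [-0.993 -0.122 -0.   ] x [ 0.  0. -1.]
[ 0.04  0.47  0.43  1.8  -0.24  0.92  2.27]
(-22, -190, 64) [11.91  0.3   0.06]
```

View pics/w2.png

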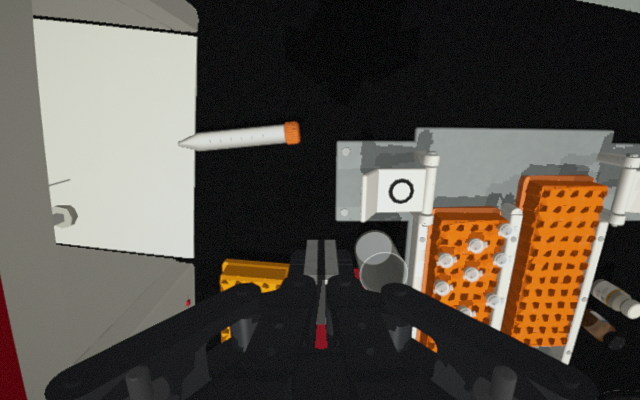

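View pics/t4.png

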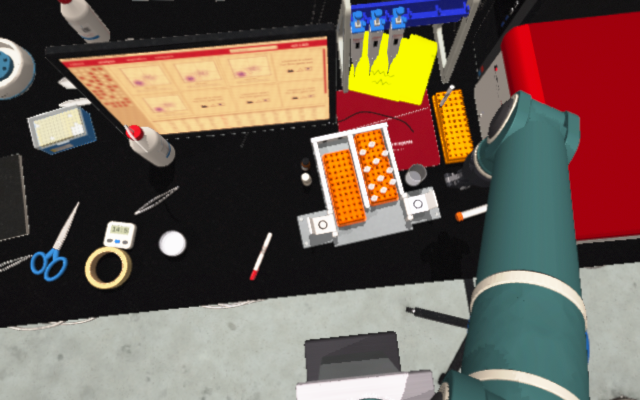

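```bash
python3 - <<'E'
from mv import *
w=eyes.camera('wrist'); a=w['frame'][:,:,::-1].copy()
def fl(x,rad,h,th): # out rad, height h, angle
    return (x,-93.5-(rad*np.cos(th)-h*np.sin(th)),36+rad*np.sin(th)+h*np.cos(th))
print(proj(w,W(p,[(0,0,28),(-76,-88,6),(192,-86.5,30)])).round(1))
for th,c in [(0,(255,0,0)),(.15,(0,255,0)),(.3,(0,0,255))]:
    P=[fl(x,*q,th) for x,q in [(-42,(5,0)),(-42,(50,0)),(-42,(67,28)),(-2,(67,28)),(-2,(50,0)),(-2,(5,0))]]
    q=proj(w,W(p,P)); cv2.polylines(a,[np.int32(q[:,::-1]*8).reshape(-1,1,2)],False,c,1,shift=3)
a=a[110:260,320:470]; cv2.imwrite('pics/wf.png',cv2.resize(a,None,fx=4,fy=4,interpolation=2))
E
```

```text
[[210.1 518.1]
 [126.6 428. ]
 [372.6 411.4]]
```

View pics/wf.png

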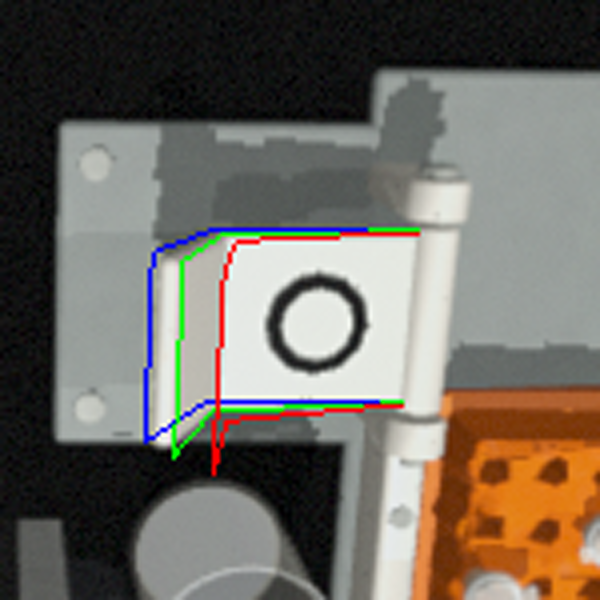

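>>> arm_command([
  {"dx": 2.5,"dy": 0.3,"dz": 0,"yaw": 0,"jaw": 1},
  {"dx": 5.5,"dy": 0.3,"dz": 0,"yaw": 0,"jaw": 1},
  {"dx": 8.5,"dy": 0.3,"dz": 0,"yaw": 0,"jaw": 1},
  {"dx": 11,"dy": 0.3,"dz": 0,"yaw": 0,"jaw": 1},
  {"dx": 13,"dy": 0.3,"dz": 0,"yaw": 0,"jaw": 1},
  {"dx": 14.3,"dy": 0.3,"dz": 0,"yaw": 0,"jaw": 1},
  {"dx": 14.3,"dy": 0.3,"dz": 0,"yaw": 0,"jaw": 1},
  {"dx": 14.3,"dy": 0.3,"dz": 0,"yaw": 0,"jaw": 1},
])

```text
time_s: 10.05
ee_pos: [0.5461, -0.2458, 0.0403]
tool_rot: [-0.53, 0.468, 0.53, 0.468]
wrist_force: [-0.3, 0.3, 0.3]
finger_gap: 0.0002
```

```bash
python3 - <<'E'
from mv import *
o,M,e=show(); print(o['joint_positions'].round(2))
snap('wrist','w3')
E
```

```text
t 10.1 ee [ 0.5468 -0.2463  0.0412] dock [ -21.3 -190.9] tipz 27.2 gap 0.0001 F [-0.9 -0.2  1.7]
tool z world [-0.123  0.992 -0.001] y [-0.992 -0.123 -0.001] x [ 0.001 -0.    -1.   ]
[ 0.11  0.67  0.34  1.87 -0.35  0.66  2.35]
```

View pics/w3.png

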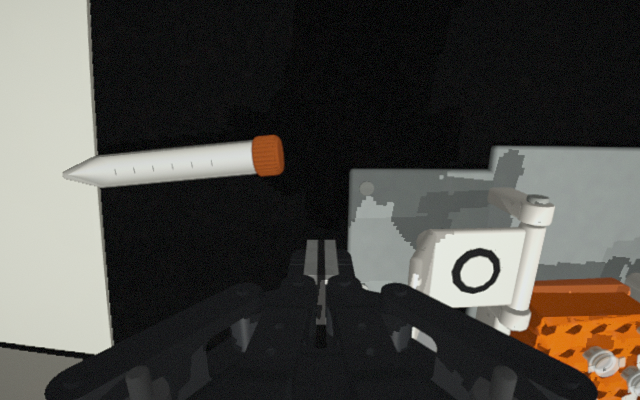

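>>> arm_command([
  {"dx": 0,"dy": 0,"dz": 1,"yaw": 0,"jaw": 1},
  {"dx": 0,"dy": 0,"dz": 1.6,"yaw": 0,"jaw": 1},
  {"dx": 0,"dy": 0,"dz": 2,"yaw": 0,"jaw": 1},
  {"dx": -0.5,"dy": 0,"dz": 2.3,"yaw": 0,"jaw": 1},
  {"dx": -1,"dy": 0,"dz": 2.6,"yaw": 0,"jaw": 1},
  {"dx": -1.5,"dy": 0,"dz": 3,"yaw": 0,"jaw": 1},
  {"dx": -2,"dy": 0,"dz": 3.4,"yaw": 0,"jaw": 1},
  {"dx": -2.5,"dy": 0,"dz": 3.9,"yaw": 0,"jaw": 1},
  {"dx": -3,"dy": 0,"dz": 4.4,"yaw": 0,"jaw": 1},
  {"dx": -3.5,"dy": 0,"dz": 4.8,"yaw": 0,"jaw": 1},
  {"dx": -3.9,"dy": 0,"dz": 5.2,"yaw": 0,"jaw": 1},
  {"dx": -3.9,"dy": 0,"dz": 5.2,"yaw": 0,"jaw": 1},
])

```text
time_s: 11.15
ee_pos: [0.5404, -0.1934, 0.0804]
tool_rot: [0.531, -0.467, -0.53, -0.468]
wrist_force: [0.3, -1.8, 1.5]
finger_gap: -0.0002
```

```bash
python3 - <<'E'
from mv import *
o,M,e=show(); print(o['joint_positions'].round(2))
snap('wrist','w4')
f=snap('side','s4')['frame'][140:320,230:470,::-1]; cv2.imwrite('pics/s4z.png',cv2.resize(f,None,fx=3,fy=3,interpolation=2))
E
```

```text
t 11.2 ee [ 0.5401 -0.1936  0.0798] dock [ -21.6 -137.8] tipz 65.8 gap 0.0001 F [-0.2 -1.7  1.5]
tool z world [-0.124  0.992  0.   ] y [-0.992 -0.124 -0.001] x [ 0.001  0.001 -1.   ]
[-0.    0.58  0.37  1.92 -0.32  0.69  2.26]
```

View pics/w4.png

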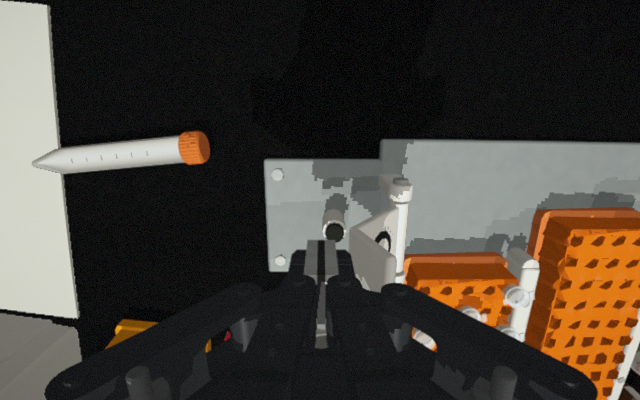

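View pics/s4z.png

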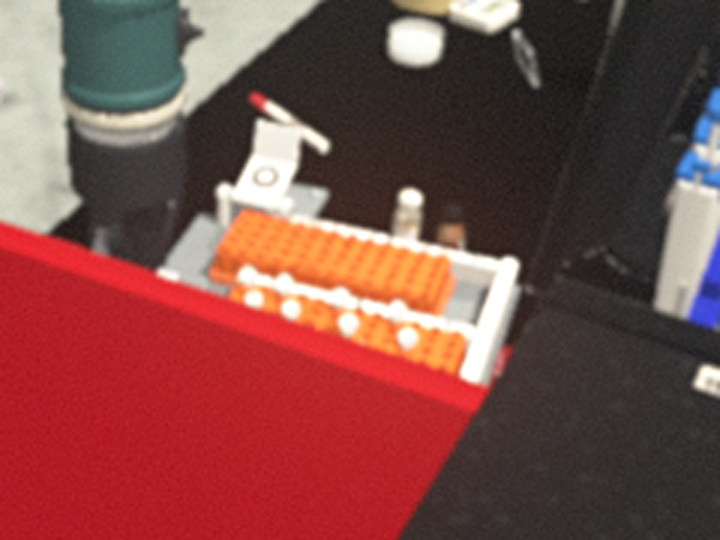

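>>> arm_command([
  {"dx": -0.4,"dy": 0,"dz": 0.5,"yaw": 0,"jaw": 1},
  {"dx": -0.8,"dy": 0,"dz": 0.9,"yaw": 0,"jaw": 1},
  {"dx": -1,"dy": 0,"dz": 1.5,"yaw": 0,"jaw": 1},
  {"dx": -1.2,"dy": 0,"dz": 2.1,"yaw": 0,"jaw": 1},
  {"dx": -1.3,"dy": 0,"dz": 2.7,"yaw": 0,"jaw": 1},
  {"dx": -1.3,"dy": 0,"dz": 3.3,"yaw": 0,"jaw": 1},
  {"dx": -1.2,"dy": 0,"dz": 4.1,"yaw": 0,"jaw": 1},
  {"dx": -1.1,"dy": 0,"dz": 4.9,"yaw": 0,"jaw": 1},
  {"dx": -1.1,"dy": 0,"dz": 4.9,"yaw": 0,"jaw": 1},
])

```text
time_s: 12.05
ee_pos: [0.5332, -0.1434, 0.0897]
tool_rot: [-0.53, 0.467, 0.531, 0.468]
wrist_force: [0.5, 0.6, -0.5]
finger_gap: -0.0003
```

```bash
python3 - <<'E'
from mv import *
o,M,e=show(); print(o['joint_positions'].round(2))
snap('wrist','w5')
f=snap('side','s5')['frame'][140:320,230:470,::-1]; cv2.imwrite('pics/s5z.png',cv2.resize(f,None,fx=3,fy=3,interpolation=2))
E
```

```text
t 12.1 ee [ 0.5334 -0.1444  0.0899] dock [-22.4 -88.2] tipz 75.9 gap 0.0001 F [-0.6 -1.   0.1]
tool z world [-0.125  0.992  0.001] y [-0.992 -0.125  0.001] x [-0.001  0.001 -1.   ]
[-0.09  0.54  0.38  1.97 -0.3   0.69  2.17]
```

View pics/w5.png

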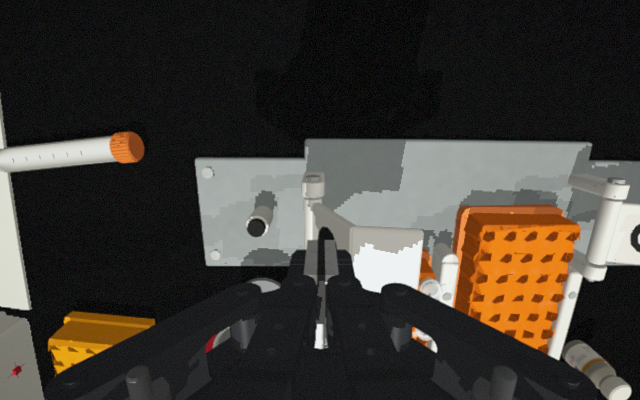

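View pics/s5z.png

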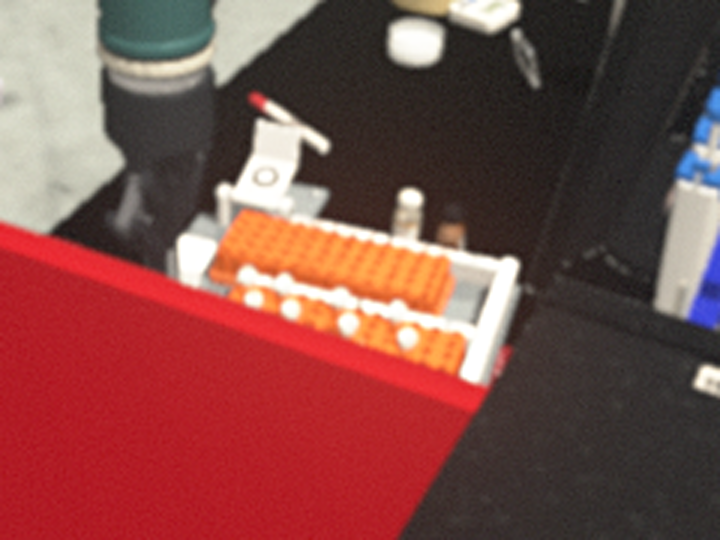

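>>> arm_command([
  {"dx": 0.1,"dy": 0,"dz": 0.7,"yaw": 0,"jaw": 1},
  {"dx": 0.3,"dy": 0,"dz": 1.4,"yaw": 0,"jaw": 1},
  {"dx": 0.9,"dy": 0,"dz": 1.9,"yaw": 0,"jaw": 1},
  {"dx": 1.5,"dy": 0,"dz": 2.4,"yaw": 0,"jaw": 1},
  {"dx": 2.2,"dy": 0,"dz": 2.7,"yaw": 0,"jaw": 1},
  {"dx": 2.8,"dy": 0,"dz": 2.8,"yaw": 0,"jaw": 1},
  {"dx": 3.2,"dy": 0,"dz": 2.7,"yaw": 0,"jaw": 1},
  {"dx": 3.5,"dy": 0,"dz": 2.6,"yaw": 0,"jaw": 1},
  {"dx": 3.7,"dy": 0,"dz": 2.6,"yaw": 0,"jaw": 1},
  {"dx": 3.7,"dy": 0,"dz": 2.6,"yaw": 0,"jaw": 1},
])

```text
time_s: 13.03
ee_pos: [0.5303, -0.1209, 0.0529]
tool_rot: [-0.53, 0.469, 0.53, 0.468]
wrist_force: [0.5, 0.6, 0.5]
finger_gap: -0.0002
```

```bash
python3 - <<'E'
from mv import *
o,M,e=show()
snap('wrist','w6')
E
```

```text
t 13.08 ee [ 0.5304 -0.1208  0.0532] dock [-22.6 -64.4] tipz 39.2 gap 0.0001 F [ 0.  -0.4  0.4]
tool z world [-0.122  0.993 -0.   ] y [-0.993 -0.122  0.   ] x [-0. -0. -1.]
```

View pics/w6.png

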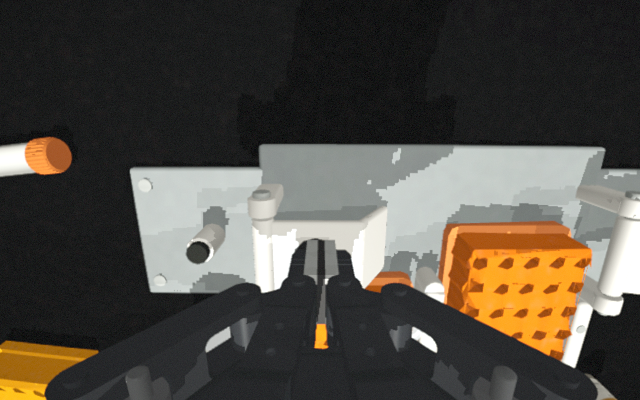

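Nearly flat, so I'll press a little further until the force builds.

>>> arm_command([
  {"dx": 0.1,"dy": 0,"dz": 0.3,"yaw": 0,"jaw": 1},
  {"dx": 0.2,"dy": 0,"dz": 0.5,"yaw": 0,"jaw": 1},
  {"dx": 0.3,"dy": 0,"dz": 0.5,"yaw": 0,"jaw": 1},
  {"dx": 0.4,"dy": 0,"dz": 0.5,"yaw": 0,"jaw": 1},
  {"dx": 0.4,"dy": 0,"dz": 0.5,"yaw": 0,"jaw": 1},
])

```text
time_s: 13.55
ee_pos: [0.5307, -0.1167, 0.0521]
tool_rot: [0.53, -0.468, -0.529, -0.469]
wrist_force: [-6.3, -1.1, 23.1]
finger_gap: 0.0
```

>>> arm_command([
  {"dx": -0.5,"dy": 0,"dz": 0,"yaw": 0,"jaw": 1},
  {"dx": -2,"dy": 0,"dz": 0,"yaw": 0,"jaw": 1},
  {"dx": -5,"dy": 0,"dz": 0,"yaw": 0,"jaw": 1},
  {"dx": -8,"dy": 0.5,"dz": 0,"yaw": 0,"jaw": 1},
  {"dx": -11,"dy": 3,"dz": 0,"yaw": 0,"jaw": 1},
  {"dx": -14,"dy": 6,"dz": 0,"yaw": 0,"jaw": 1},
  {"dx": -17,"dy": 8,"dz": 2,"yaw": 0,"jaw": 1},
  {"dx": -19,"dy": 9,"dz": 5,"yaw": 0,"jaw": 1},
  {"dx": -20,"dy": 9,"dz": 8,"yaw": 0,"jaw": 1},
  {"dx": -20,"dy": 9,"dz": 11,"yaw": 0,"jaw": 1},
  {"dx": -20,"dy": 9,"dz": 14,"yaw": 0,"jaw": 1},
  {"dx": -20,"dy": 9,"dz": 17,"yaw": 0,"jaw": 1},
  {"dx": -20,"dy": 9,"dz": 20,"yaw": 0,"jaw": 1},
  {"dx": -20,"dy": 9,"dz": 23,"yaw": 0,"jaw": 1},
  {"dx": -20,"dy": 9,"dz": 25,"yaw": 0,"jaw": 1},
  {"dx": -20,"dy": 9,"dz": 25,"yaw": 0,"jaw": 1},
])

```text
time_s: 14.88
ee_pos: [0.4088, 0.1261, 0.2494]
tool_rot: [-0.531, 0.466, 0.532, 0.467]
wrist_force: [0.6, 0.9, 0.2]
finger_gap: -0.0001
```

```bash
python3 - <<'E'
from mv import *
o,M,e=show()
t=snap('top','t7')
f=t['frame'][115:265,290:450,::-1].copy()
cv2.imwrite('pics/t7z.png',cv2.resize(f,None,fx=4,fy=4,interpolation=2))
f=snap('side','s7')['frame'][140:320,230:470,::-1]; cv2.imwrite('pics/s7z.png',cv2.resize(f,None,fx=3,fy=3,interpolation=2))
g=t['frame'][:,:,::-1].copy()
for th,c in [(np.pi,(255,0,0))]:
    P=[(-42,-93.5,36),(-42,-43.5,38.5),(-2,-43.5,38.5),(-2,-93.5,36)]
    cv2.polylines(g,[np.int32(proj(t,W(p,P))[:,::-1]*8).reshape(-1,1,2)],True,c,1,shift=3)
# home rack outline top: x 4..188
P=[(4,-9.5,36),(188,-9.5,36),(188,-83.5,36),(4,-83.5,36)]
cv2.polylines(g,[np.int32(proj(t,W(p,P))[:,::-1]*8).reshape(-1,1,2)],True,(0,255,0),1,shift=3)
cv2.imwrite('pics/t7o.png',cv2.resize(g[115:265,290:450],None,fx=4,fy=4,interpolation=2))
E
```

```text
t 14.93 ee [0.4092 0.1237 0.2493] dock [-113.8  192.8] tipz 235.3 gap -0.0002 F [ 0.8  0.3 -0.1]
tool z world [-0.127  0.992  0.   ] y [-0.992 -0.127 -0.   ] x [ 0.  0. -1.]
```

View pics/t7z.png

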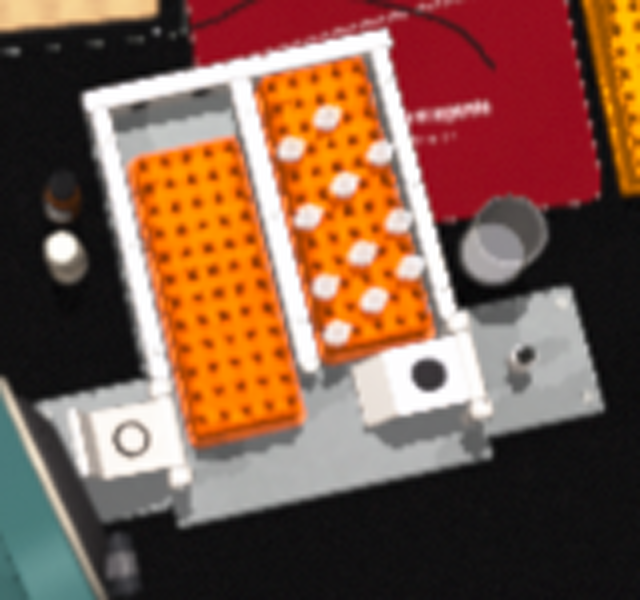

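View pics/s7z.png

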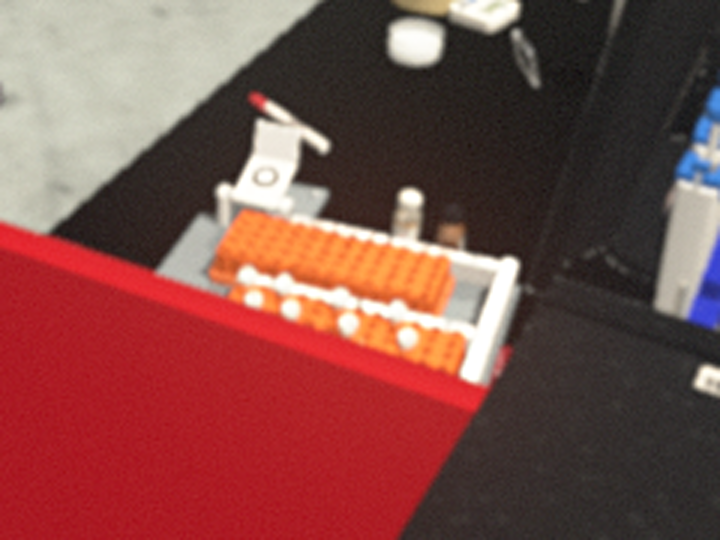

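View pics/t7o.png

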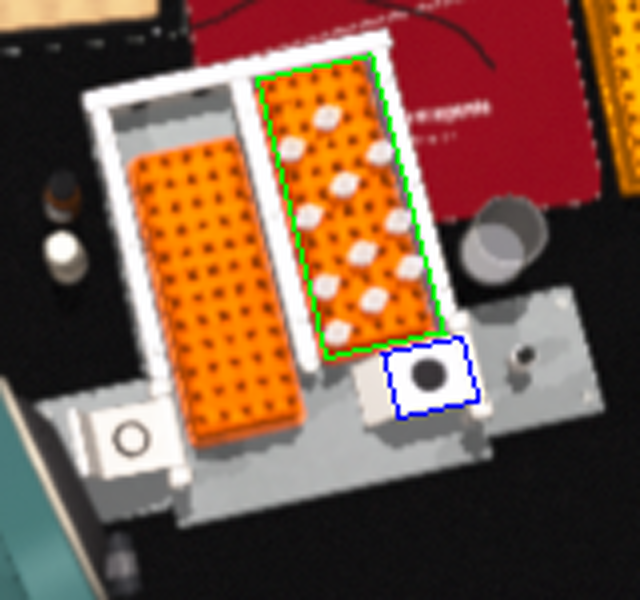

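The solid disc faces up at the right lane mouth, and both the rack and the flag match their projected target outlines. The rest of the scene looks unchanged, so I'm handing it in.

```bash
python3 -c "
from rig import r
print(r.observe()['time_s'],r.observe()['qvel'].round(3)); print(r.job_done())"
```

```text
15.0333 [ 0.017  0.     0.016  0.001  0.     0.    -0.001]
the job is handed in; nothing more can be done
None
```

I pushed the loaded rack (right lane) home with closed fingertips, then flipped the right flag over its pivot so it closes the lane mouth. I handed the job in at about 15 s.

- **Rack:** it slid about 43 mm. At the end it stopped moving while the push force rose to about 14 N. In the last top picture it matches the home outline to within about 1 mm.
- **Flag:** pressing it down met a firm stop at 23 N, with the fingertip at a height of 38 mm, about where the plate's top face should be when flat. The last top picture shows the solid disc facing up, and the plate matches the outline for lying flat.
- **Everything else:** the empty rack, left flag, vials and beaker look unmoved by eye in the last top picture. The marker shows unmoved in the last side picture. The conical tube was outside both final crops; I last saw it in the wrist pictures during the flip, undisturbed.
- **Disagreements:** an early dock fit was wrong because I took the wings to span the same length as the lugs. I refitted it to the lanes and lugs, to about 1 pixel. In the side picture the refitted dock was still about 3 mm off. The side camera can't see the right flag because the red box hides it, so the final flag check rests on the top picture and the contact force.

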